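# Strip a leaning butterfly valve for sanitising

### The arm

A 6-joint arm with a two-finger parallel gripper is mounted at the origin on the work surface. World frame = base frame: x ahead of the robot, y to its left, z up, the work surface at z = 0. Lengths are in m, angles in rad, forces in N, time in s.
With the tool pointing down it reaches from about 0.375 to 0.975 m from the base axis. Payload 3.8 kg.
Tool frame: the origin (TCP) lies on the centre line of the jaws, within the pads' length; the fingertips stand 25 mm ahead of it and the grasp point (between the pads) lies 6 mm ahead of it; y points along the fingers, z is the direction in which the jaws open and shut, and the axes are right-handed (so a half turn about y gives the same grasp; the last joint's range is limited). The gripper opens to 85 mm and grips with 20 to 120 N. Pads are 22 mm wide; open, the fingers measure 114 mm over their backs; the gripper's body (76 mm by 85 mm) begins 54 mm behind the grasp point. The pads swing forward as they close: fully open they stand 13 mm farther back than shut.
Start: joints at [1.108, 0.264, 1.604, -0, 1.274, -0.037], TCP at [0.279, 0.615, 0.256] pointing down, gripper open.
Joint ranges: [-2.63, 2.63], [-0.94, 2.18], [0.31, 2.57], [-1.31, 4.45], [0, 2.66], [-2.55, 2.55]. Speed limits (rad/s): [2.57, 2.57, 3.14, 3.14, 3.14, 3.14].

### API

Orientations are given as a rotation vector (axis times angle).
In Python, from workcell import bot gives the robot as it stands.
- The arm moves only by the shell command python3 -m jog 'ROWS' [FORCE]. ROWS is JSON, a list of rows, each a list of 5 numbers: the shift along the world's x, y, z in mm, then the turn about the world's z in degrees, then the finger opening in mm, from 0 to 85.4. A call has exactly 10 rows; each row is the pose to reach, as a shift and turn from the pose commanded when the call began; what a row does not reach only later rows make up. A row lasts 1/8 s, in which the tool goes at most 62.5 mm and 10.7 degrees, less where a joint would pass 70% of its speed; a pose out of reach is approached as far as the arm can. A call with a gripper value outside its range is refused whole. The fingers move at their own pace and stop on an object; FORCE is the grip in N (left out, the last holds). Time passes only in rows, so rows that repeat a pose let the fingers close, or fill a call up. It gives the time, the measured TCP pose, the force and the opening at its end, in the units of the state.
- bot.read_state(): the state, without advancing time (a new reading comes with each control period).
- bot.read_camera(name): name is "scene" or "top" or "wrist"; returns a dict with "pixels" (480x640x3 uint8, red, green, blue), "fx", "fy", "cx", "cy" (pixels), "R" (3x3) and "t" (3): a world point X has camera coordinates R X + t. Camera axes: x right, y down, z forward; pixel columns grow to the right and rows downward; lengths in m; the calibration is good to about 2 mm. A picture is of the moment at which its call begins. There is no depth.
- bot.finish_job(): hands the job in, once; it reports no verdict.
The state is a dict: "time": time; "q": joint angles; "joint_vel": joint speeds; "joint_torque": joint torques, N m; "tool_pos": TCP position; "tcp_rot": TCP orientation; "wrist_force": force on the tool from outside, world axes, zero at the start; "torque": the same for the moment, N m; "width": opening from 0.0 (shut) to 1.0 (fully open).
Only numpy, scipy, OpenCV 4.12 (cv2) and the standard library are available. Lean on these libraries where they do the work, as an engineer would, in place of code of your own. Each camera call takes 0.05 s, during which the arm holds its last target.

### The job

Strip the valve on the leaning stand for sanitising, one piece at a time and in order: twist the red wing nut until its wings line up with the brass cross pin, draw it off along the stem and set it in the green parts tray; then the white spacer ring into the same tray; then take the lever off the stem and lay it flat in the aluminium wash pan. Set the pieces down, do not drop or throw them, and leave the flasks, jar, tip box, gasket and spanner where they are.

Things in the scene. Friction and masses are not known exactly. Their poses are not given: they have to be found in the camera images.
- valve: steel butterfly valve on a grey stand (base 150 x 130 mm), fixed. Origin: flange at the foot of the stem, 112 mm above the bench; own z points up along the stem, which leans 30 degrees from vertical, roughly towards the robot (own -x is downhill). Along z from here: lever hub 0-12 mm, spacer 12-24, nut 24-40, stem tip 50. Stem 23 mm in diameter up to 20 mm, then a 10 mm neck
- cross_pin (a point): middle of the brass cross pin in the neck, 45 mm up the stem; same axes as the valve. The pin is 19 mm long along own x, 4 mm wide, 6 mm high, 2 mm clear above the nut. The nut has a keyhole slot 29 x 8 mm along its own x (the line of its wings): it passes the pin only with its x parallel to the pin (either way round, within 8 degrees); it starts 50 to 90 degrees off
- nut_mid (a point): centre of the red wing nut, half-way up its hub. Hub 46 mm (own x) by 30 mm (own y) with flat sides, 16 mm high, best gripped across the 30 mm; a wing at each end along x makes it 64 mm long, wings 12 mm thick, rising 8 mm above the hub. Own z is the stem axis. Not threaded or sprung: it turns freely either way. 60 g
- spacer_mid (a point): centre of the white plastic spacer ring, 50 mm outside, 28 mm bore, 12 mm thick; its z is its axis. 40 g; slides freely off the stem past the cross pin
- lever_grip (a point): middle of the lever arm, half-way up, the place to grip it, 42 mm from the bore axis. Arm along the lever's own -x, 20 mm wide (own y), 8 mm thick (underside level with the hub's), ending in a blue sleeve 20 mm wide, 10 mm thick, from 60 to 105 mm from the bore axis. On the valve it points downhill, with 15 mm or more of room under it. 140 g, balance point 13 mm from the bore axis; slides freely off along the stem, may sit 2 mm downhill
- lever_hub (a point): centre of the lever's steel hub ring, on the bore axis (own z), half-way up: 44 mm outside, 28 mm bore, 12 mm thick
- nut: the wing nut itself, origin at the centre of its underside
- spacer: the spacer itself, origin at the centre of its underside
- lever: the lever itself, origin on the bore axis at the underside of its hub
- parts_tray: green plastic open tray, fixed, 160 mm along its x, 170 mm along its y, 32 mm high, walls and floor 4 mm thick; origin under its centre, on the bench
- wash_pan: aluminium open pan, fixed, 220 mm along its x, 170 mm along its y, 32 mm high, walls and floor 4 mm thick; origin under its centre, on the bench
- flask_a: amber conical flask with a foil cap, 82 mm wide, 125 mm tall, origin under its centre; leave alone
- flask_b: second amber flask like the first; leave alone
- media_jar: jar with a blue cap, 60 mm wide, 110 mm tall, origin under its centre; leave alone
- tip_box: orange pipette-tip box, 110 x 75 x 55 mm, origin under its centre; leave alone
- gasket: black rubber ring lying on the bench, 60 mm wide, 8 mm thick, origin under its centre; leave alone
- spanner: steel spanner 150 mm long lying on the bench along its x; leave alone

How it is judged:
By the outcome, as a careful person would: the job done as asked, in the order asked, and still so for the second after the job is handed in, with the robot touching nothing.
It also fails if it takes over 69 s, if anything falls off the work surface, if the arm or the gripper's body presses on something with over 40 N, if the wrist force passes 120 N, or if a joint passes its speed limit or range.

## Working session

There is one attempt and no reset: what is moved stays moved. The work goes in short steps, Python scripts to look and compute and a shell command to move; the robot and the scene stay as the last step left them, time stands still between calls to the robot, and variables do not carry over. Pictures are saved under pics/ and viewed, and the job is handed in when it is done.

```bash
mkdir -p pics; ls
python3 - <<'E'
from workcell import bot
import cv2
s=bot.read_state(); print(s)
for n in ["scene","top","wrist"]:
    c=bot.read_camera(n); cv2.imwrite(f"pics/{n}0.png",c["pixels"][:,:,::-1]); print(n,c["fx"],c["fy"],c["cx"],c["cy"],c["R"],c["t"])
E
```

```text
pics
{'time': 0.0, 'q': array([ 1.10808926e+00,  2.64750021e-01,  1.60534929e+00, -9.37834398e-06,
        1.27368583e+00, -3.69180876e-02]), 'joint_vel': array([-0.00116679, -0.00025614, -0.00087672, -0.00058617, -0.00083648,
       -0.00027453]), 'joint_torque': array([-3.08168965e-04, -5.15119851e+01, -3.67308605e+01,  6.29268106e-05,
        1.31504866e-02, -7.12871415e-07]), 'tool_pos': array([0.27852292, 0.6141347 , 0.25497741]), 'tcp_rot': array([-1.54700918,  0.33447342, -0.33363019]), 'wrist_force': array([ 0.36018891, -0.70088194, -0.77505043]), 'torque': array([-0.0052179 ,  0.01575824, -0.02894887]), 'width': 1.0035666526746354}
scene 441.9989694185514 441.9989694185514 310.6120029835189 243.9509987976616 [[-0.05349065  0.99837451 -0.01967468]
 [ 0.64839397  0.01974171 -0.76104896]
 [-0.75942347 -0.05346594 -0.64839601]] [ 0.02939319 -0.31194513  1.35714515]
top 469.7335434496761 469.7335434496761 327.6444847832648 239.42861568302735 [[ 0.03169418 -0.99948894  0.00416364]
 [-0.97902574 -0.03188355 -0.20122633]
 [ 0.20125624  0.00230139 -0.97953593]] [-0.00935385  0.61968897  0.86677572]
wrist 346.94957197455034 346.94957197455034 323.7011195230223 238.95005100372097 [[ 0.4126477   0.91088985 -0.0012485 ]
 [ 0.87412021 -0.39560421  0.28179988]
 [ 0.25619474 -0.11737541 -0.95947239]] [-0.67494212 -0.03719085  0.3785835 ]
```

View pics/scene0.png

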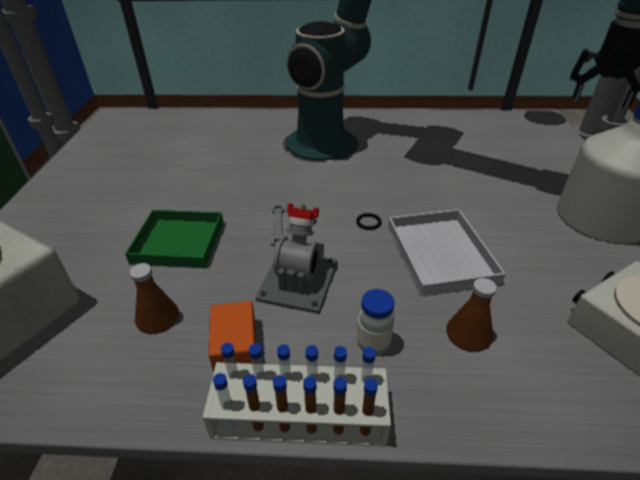

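View pics/top0.png

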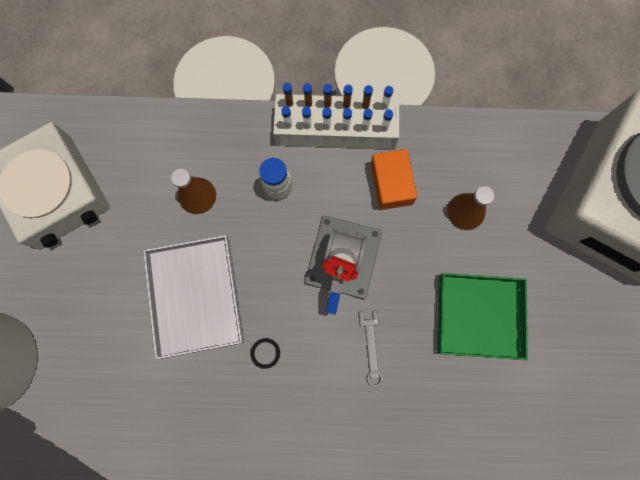

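View pics/wrist0.png

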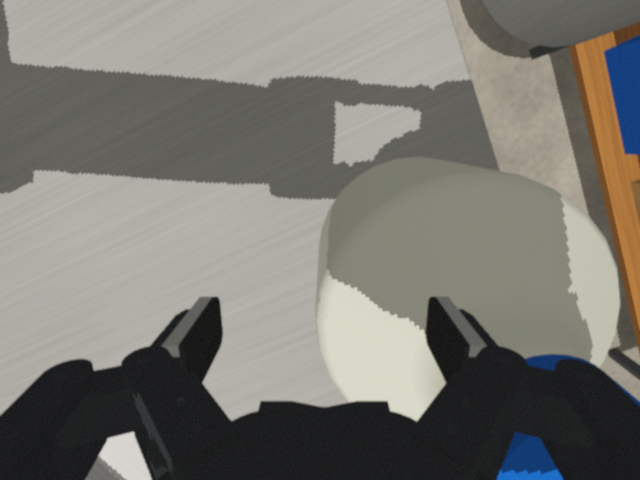

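```bash
python3 - <<'E'
import cv2, numpy as np
a=cv2.imread("pics/top0.png")[205:325,295:395]; b=cv2.imread("pics/scene0.png")[190:320,240:350]
a=cv2.resize(a,None,fx=4.5,fy=4.5,interpolation=cv2.INTER_CUBIC);b=cv2.resize(b,(int(110*4.15),540),interpolation=cv2.INTER_CUBIC)
cv2.imwrite("pics/z0.png",np.clip(np.hstack([a[:540,:330+10],b])*1.6,0,255).astype('uint8'))
E
cat > h.py <<'E'
import numpy as np, cv2
from scipy.spatial.transform import Rotation as Ro
from workcell import bot
def ray(c,u,v):
    d=np.array([(u-c["cx"])/c["fx"],(v-c["cy"])/c["fy"],1.]); R=np.array(c["R"]);t=np.array(c["t"])
    return -R.T@t, R.T@d
def onz(c,u,v,z):
    o,d=ray(c,u,v); return o+d*(z-o[2])/d[2]
def tri(c1,p1,c2,p2):
    A=[];b=[];
    o1,d1=ray(c1,*p1);o2,d2=ray(c2,*p2)
    s=np.linalg.lstsq(np.stack([d1,-d2],1),o2-o1,rcond=None)[0]
    P=o1+d1*s[0];Q=o2+d2*s[1]; return (P+Q)/2,np.linalg.norm(P-Q)
def proj(c,X):
    p=np.array(c["R"])@X+c["t"]; return c["fx"]*p[0]/p[2]+c["cx"],c["fy"]*p[1]/p[2]+c["cy"]
def blob(c,f):
    h=cv2.cvtColor(c["pixels"],cv2.COLOR_RGB2HSV).astype(int); m=f(h[...,0],h[...,1],h[...,2]).astype('uint8')
    n,l,st,ce=cv2.connectedComponentsWithStats(m); 
    return [(st[i].tolist(),ce[i].round(1).tolist(),l==i) for i in np.argsort(-st[:,4]) if i and st[i,4]>15]
E
python3 - <<'E'
from h import *
s=bot.read_state(); print(Ro.from_rotvec(s["tcp_rot"]).as_matrix().round(3))
T=bot.read_camera("top");S=bot.read_camera("scene")
red=lambda h,s,v:((h<6)|(h>174))&(s>190)&(v>80)
grn=lambda h,s,v:(h>50)&(h<75)&(s>120)
blu=lambda h,s,v:(h>105)&(h<130)&(s>150)&(v>80)
for n,c in(("top",T),("scene",S)):
    for nm,f in(("red",red),("grn",grn),("blu",blu)):
        print(n,nm,[(b[0],b[1]) for b in blob(c,f)][:14 if nm=="blu" else 3])
E
```

```text
[[ 0.911 -0.001  0.413]
 [-0.413 -0.002  0.911]
 [-0.    -1.    -0.002]]
top red [([323, 256, 34, 25, 440], [339.9, 268.1])]
top grn [([438, 273, 89, 87, 7071], [482.4, 316.1])]
top blu [([260, 158, 26, 26, 545], [272.7, 170.7]), ([326, 292, 14, 22, 199], [332.5, 302.7]), ([303, 84, 9, 8, 61], [307.2, 87.6]), ([324, 84, 8, 9, 61], [327.5, 88.2]), ([282, 106, 8, 9, 60], [285.7, 110.3]), ([283, 83, 8, 9, 59], [286.7, 86.9]), ([303, 107, 7, 9, 57], [306.1, 111.2]), ([364, 109, 8, 9, 57], [367.6, 113.0]), ([344, 108, 8, 9, 57], [347.1, 112.3]), ([323, 107, 8, 9, 56], [326.6, 111.6]), ([344, 85, 8, 9, 55], [347.7, 89.0]), ([385, 110, 8, 9, 54], [388.3, 113.8]), ([365, 86, 7, 8, 52], [368.0, 89.5]), ([385, 86, 8, 9, 52], [388.4, 90.4])]
scene red [([288, 204, 30, 15, 212], [301.1, 212.3])]
scene grn [([126, 211, 97, 56, 4226], [176.0, 238.6]), ([0, 159, 26, 28, 165], [13.5, 173.8]), ([0, 182, 25, 19, 94], [11.0, 189.6])]
scene blu [([362, 289, 32, 24, 598], [377.6, 301.0]), ([365, 378, 13, 13, 129], [370.7, 384.2]), ([334, 377, 13, 13, 124], [339.8, 383.1]), ([273, 376, 13, 11, 120], [279.2, 380.9]), ([304, 376, 12, 13, 118], [309.6, 382.1]), ([243, 374, 13, 12, 116], [248.9, 379.8]), ([363, 347, 13, 11, 112], [368.9, 352.3]), ([214, 374, 12, 11, 106], [219.2, 379.0]), ([306, 346, 12, 10, 99], [311.3, 350.7]), ([335, 347, 11, 10, 97], [340.0, 351.5]), ([278, 345, 11, 10, 97], [282.9, 349.5]), ([250, 343, 11, 11, 96], [255.0, 348.4]), ([222, 344, 11, 9, 83], [226.7, 348.0])]
```

View pics/z0.png

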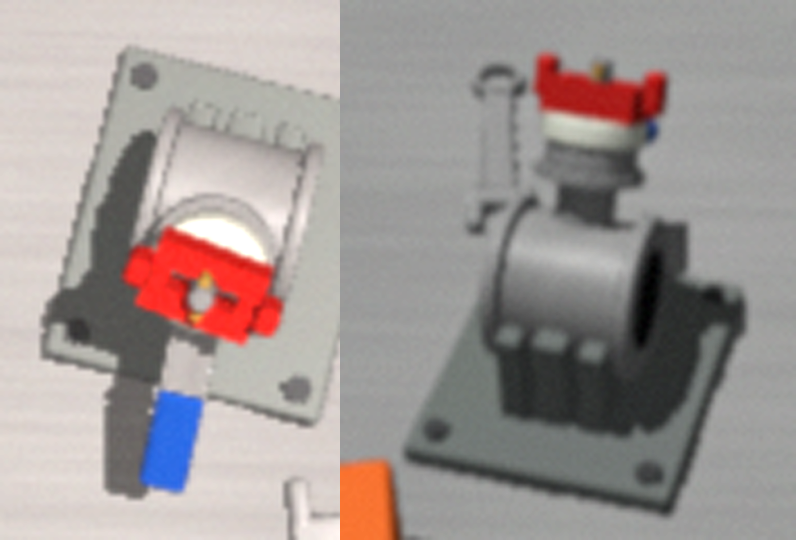

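Run:
```python
from h import *
T=bot.read_camera("top");S=bot.read_camera("scene")
blu=lambda h,s,v:(h>105)&(h<130)&(s>150)&(v>80)
tip,e=tri(T,(339.4,271.2),S,(302.7,205.9)); print("tip",tip,e)
b=[x for x in blob(T,blu) if x[0][0]==326][0]
r=cv2.minAreaRect(np.argwhere(b[2])[:,::-1].astype(np.float32)); print(r)
bl=onz(T,*r[0],.0795); print("sleeve",bl)
box=cv2.boxPoints(r); print([onz(T,*p,.0795).round(4) for p in box])
# wings
w1=tri(T,(295+140/4.5,205+265/4.5),S,(240+207/4.15,190+62/4.15)); w2=tri(T,(295+268/4.5,205+317/4.5),S,(240+315/4.15,190+82/4.15))
print(w1,w2)
# base corners in top
z=.01
for p in[(122,55),(45,345),(312,423)]: print(onz(T,295+p[0]/4.5,205+p[1]/4.5,z).round(4))
for z in (.151,.155): print("pin plane",onz(T,339.4,271.2,z))
# trays by mask rim
grn=lambda h,s,v:(h>50)&(h<75)&(s>120)
m=blob(T,grn)[0][2]
q=cv2.boxPoints(cv2.minAreaRect(np.argwhere(m)[:,::-1].astype(np.float32)));P=np.array([onz(T,*p,.032) for p in q]);print("tray",P.round(3),P.mean(0).round(4))
q=[(145,250),(227,237),(242,343),(157,357)];P=np.array([onz(T,*p,.032) for p in q]);print("pan",P.round(3),P.mean(0).round(4))
for n,p,z in(("spanner",(369,318),0),("sp2",(374,379),0),("gask",(265,352),0),("jar",(272.7,170.7),.11),("boxor",(394,178),.055),("fl",(181,177),.125),("fl2",(485,195),.125)): print(n,onz(T,*p,z).round(3))
```

```text
tip [ 0.54522261 -0.01233114  0.15005581] 0.0002348310557033539
((332.4647216796875, 302.6588439941406), (9.65340518951416, 20.608394622802734), 12.528807640075684)
sleeve [ 0.49455273 -0.00246639  0.0795    ]
[array([0.4773, 0.0101, 0.0795]), array([0.5154, 0.0029, 0.0795]), array([ 0.512 , -0.0151,  0.0795]), array([ 0.4739, -0.0077,  0.0795])]
(array([ 0.55830475, -0.01171094,  0.16278068]), np.float64(0.04696329507745823)) (array([ 0.53955034, -0.01362372,  0.13864567]), np.float64(0.05222820479011939))
[0.6781 0.0239 0.01  ]
[0.5404 0.0544 0.01  ]
[ 0.5089 -0.0681  0.01  ]
pin plane [ 0.54508526 -0.0121903   0.151     ]
pin plane [ 0.54453813 -0.01209013  0.155     ]
tray [[ 0.407 -0.204  0.032]
 [ 0.565 -0.218  0.032]
 [ 0.558 -0.403  0.032]
 [ 0.401 -0.383  0.032]] [ 0.4825 -0.3019  0.032 ]
pan [[0.592 0.381 0.032]
 [0.624 0.217 0.032]
 [0.414 0.172 0.032]
 [0.382 0.335 0.032]] [0.5031 0.2761 0.032 ]
spanner [ 0.471 -0.079  0.   ]
sp2 [ 0.351 -0.091  0.   ]
gask [0.397 0.13  0.   ]
jar [0.742 0.121 0.11 ]
boxor [ 0.754 -0.122  0.055]
fl [0.719 0.292 0.125]
fl2 [ 0.702 -0.283  0.125]
```

Run:
```python
from h import *
T=bot.read_camera("top");S=bot.read_camera("scene");W=bot.read_camera("wrist")
d=np.array([-np.cos(np.radians(12)),np.sin(np.radians(12)),0])
st=.5*d+[0,0,.866]; vx=-(.866*d)+[0,0,.5]; vy=np.cross(st,vx); print(st,vx,vy)
w1=tri(T,(295+140/4.5,205+265/4.5),S,(240+315/4.15,190+82/4.15)); w2=tri(T,(295+268/4.5,205+317/4.5),S,(240+207/4.15,190+62/4.15))
print(w1,w2); D=w1[0]-w2[0]; print(np.linalg.norm(D),D@st,np.degrees(np.arctan2(D@vy,D@vx)), (w1[0]+w2[0])/2)
s=bot.read_state();Rt=Ro.from_rotvec(s["tcp_rot"]).as_matrix();R=np.array(W["R"])
print("cam in tool",Rt.T@(-R.T@W["t"]-s["tool_pos"]), "axes in tool",(Rt.T@R.T).round(3))
```

```text
[-0.4890738   0.10395585  0.866     ] [ 0.84707582 -0.18005152  0.5       ] [ 2.07902543e-01  9.78104562e-01 -1.38777878e-17]
(array([0.55741224, 0.01253274, 0.150273  ]), np.float64(0.0017453193039820376)) (array([ 0.53883605, -0.03854867,  0.14730771]), np.float64(0.0014646766139747303))
0.05443507650567358 -0.001206971217265559 81.52436684322794 [ 0.54812415 -0.01300796  0.14879035]
cam in tool [-0.07126298 -0.11773637  0.0007445 ] axes in tool [[-0.     0.959  0.282]
 [-0.001 -0.282  0.959]
 [ 1.     0.     0.001]]
```

```bash
python3 -m jog '[[50,-116,2,-10,85],[100,-232,4,-20,85],[150,-348,5,-31,85],[200,-465,6,-42,85],[250,-581,7,-52,70],[269,-627,7,-63,70],[269,-627,7,-73,70],[269,-627,7,-84,70],[269,-627,7,-87,70],[269,-627,7,-87,70]]' 20
```

```text
time: 1.75
tool_pos: [0.5259, 0.0384, 0.2634]
tcp_rot: [-1.007, 1.478, -1.479]
wrist_force: [1.0, -0.3, -0.7]
width: 0.818
```

```bash
python3 - <<'E'
from h import *
R=Ro.from_rotvec([-1.007, 1.478, -1.479]).as_matrix(); print(np.degrees(np.arctan2(R[1,2],R[0,2])))
E
python3 -m jog '[[11,-25,0,-2,70],[22,-51,0,-2,70],[22,-51,0,-2,70],[22,-51,0,-2,70],[22,-51,0,-2,70],[22,-51,0,-2,70],[22,-51,0,-2,70],[22,-51,0,-2,70],[22,-51,0,-2,70],[22,-51,0,-2,70]]'
python3 - <<'E'
from h import *
s=bot.read_state();R=Ro.from_rotvec(s["tcp_rot"]).as_matrix(); print(s["tool_pos"],np.degrees(np.arctan2(R[1,2],R[0,2])),s["q"])
c=bot.read_camera("wrist"); cv2.imwrite("pics/w1.png",c["pixels"][:,:,::-1])
import pickle; pickle.dump(c,open("w1.pkl","wb"))
E
```

```text
-21.408357745142236
time: 3.0
tool_pos: [0.5473, -0.0106, 0.2628]
tcp_rot: [-0.988, 1.503, -1.503]
wrist_force: [1.1, -0.4, -0.0]
width: 0.821
[ 0.54727885 -0.01058068  0.26279505] -23.396560295641255 [-6.48384709e-02  1.83648955e-02  1.87016438e+00  4.63707762e-06
  1.25309435e+00  3.43507091e-01]
```

View pics/w1.png

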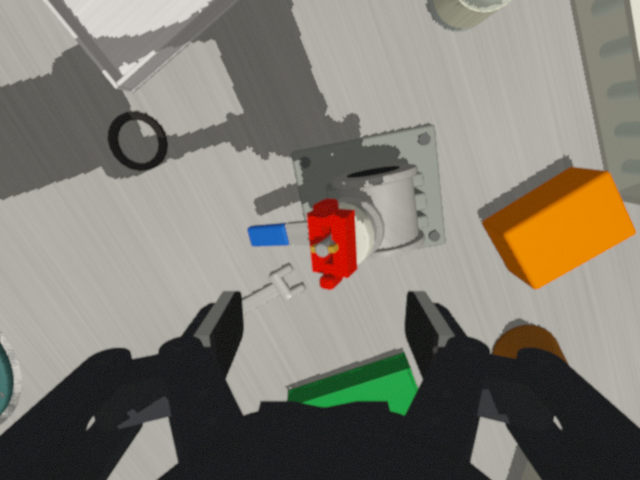

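Run:
```python
from h import *
import pickle
W=pickle.load(open("w1.pkl","rb"))
im=cv2.cvtColor(W["pixels"],cv2.COLOR_RGB2BGR)[185:305,240:400]
cv2.imwrite("pics/w1z.png",cv2.resize(im,None,fx=5,fy=5,interpolation=cv2.INTER_CUBIC))
print("tip",onz(W,323,249,.155))
for p in[(297,151),(434,125),(443,243)]: print(onz(W,*p,.01).round(4))
blu=lambda h,s,v:(h>105)&(h<130)&(s>150)&(v>80)
for b in blob(W,blu)[:3]:
    r=cv2.minAreaRect(np.argwhere(b[2])[:,::-1].astype(np.float32)); print(r, onz(W,*r[0],.0795))
    P=[onz(W,*p,.0795) for p in cv2.boxPoints(r)]; print(np.array(P).round(4))
```

```text
tip [ 0.54685482 -0.01134348  0.155     ]
[0.5457 0.0542 0.01  ]
[0.6841 0.0223 0.01  ]
[ 0.6538 -0.1011  0.01  ]
((267.5146484375, 235.19114685058594), (20.401269912719727, 38.27155685424805), 85.60128784179688) [ 0.49634415 -0.00190229  0.0795    ]
[[ 0.4836  0.0124  0.0795]
 [ 0.5161  0.0013  0.0795]
 [ 0.5093 -0.0164  0.0795]
 [ 0.4762 -0.0052  0.0795]]
```

View pics/w1z.png

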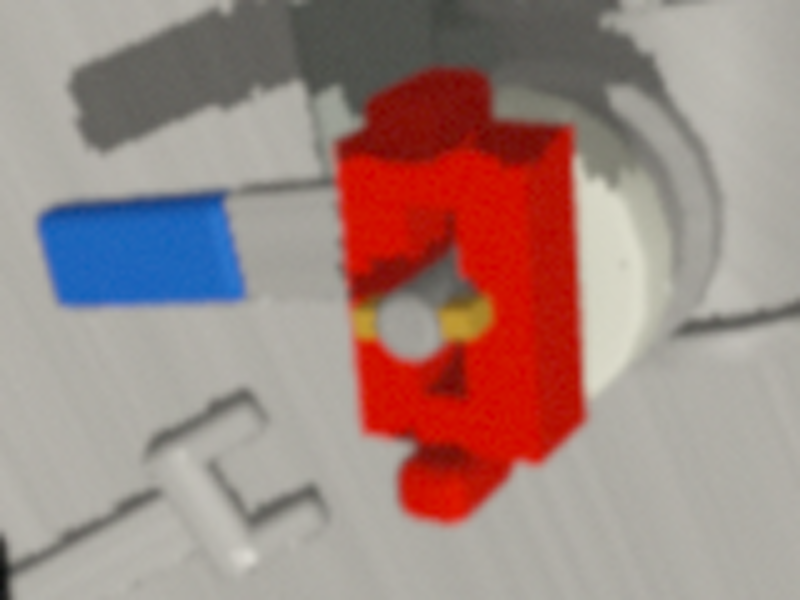

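```bash
python3 -m jog '[[5,0,0,-10,62],[10,0,0,-20,62],[15,0,0,-30,62],[20,0,0,-40,62],[27,1,0,-50,62],[27,1,-10,-60,62],[27,1,-30,-70,62],[27,1,-50,-79,62],[27,1,-60,-79,62],[27,1,-60,-79,62]]'
python3 - <<'E'
from h import *
s=bot.read_state();R=Ro.from_rotvec(s["tcp_rot"]).as_matrix(); print(s["tool_pos"],np.degrees(np.arctan2(R[1,2],R[0,2])),s["q"])
out=[]
for n,(x,y,w,h) in(("wrist",(160,120,320,240)),("scene",(220,170,160,120))):
    c=bot.read_camera(n); out.append(cv2.resize(c["pixels"][y:y+h,x:x+w,::-1],(400,300),interpolation=cv2.INTER_CUBIC))
cv2.imwrite("pics/a1.png",np.hstack(out))
E
```

```text
time: 4.3
tool_pos: [0.5737, -0.0096, 0.202]
tcp_rot: [-0.224, -2.108, 2.108]
wrist_force: [-0.1, 0.2, 0.1]
width: 0.727
[ 0.57370791 -0.00960376  0.20199029] -102.25255366908011 [-6.01475246e-02  1.15534339e-01  1.88213648e+00 -2.93251969e-07
  1.14573866e+00  1.72449658e+00]
```

View pics/a1.png

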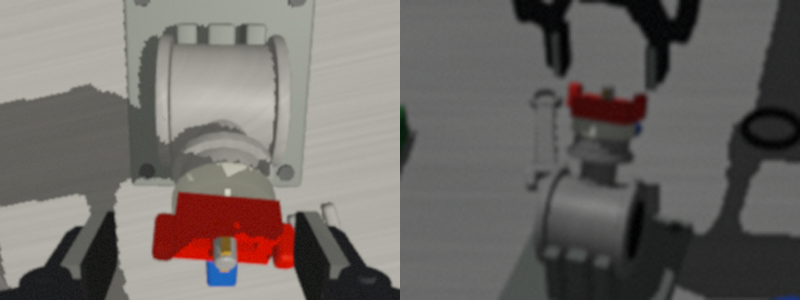

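Run:
```python
from h import *
S=bot.read_camera("scene");W=bot.read_camera("wrist");s=bot.read_state();p=s["tool_pos"];R=Ro.from_rotvec(s["tcp_rot"]).as_matrix()
f=lambda q:((q[0]-220)*2.5+400,(q[1]-170)*2.5); g=lambda q:((q[0]-160)*1.25,(q[1]-120)*1.25)
for n,X in(("L",R@[0,.0195,.031]+p),("R",R@[0,.0195,-.031]+p),("tip",np.array([.5458,-.0117,.155]))): print(n,X.round(4),f(proj(S,X)),g(proj(W,X)))
cv2.imwrite("pics/s2.png",cv2.resize(S["pixels"][170:290,230:390,::-1],(800,600),interpolation=cv2.INTER_CUBIC))
```

```text
L [ 0.5684 -0.0399  0.1844] (np.float64(565.6780690316057), np.float64(69.25261712552157)) (np.float64(295.29277000561734), np.float64(235.6901556077491))
R [0.5817 0.0206 0.1845] (np.float64(647.7498386900138), np.float64(80.90616220610883)) (np.float64(118.19653103403844), np.float64(235.52381604127987))
tip [ 0.5458 -0.0117  0.155 ] (np.float64(607.4757826620023), np.float64(84.90926320314486)) (np.float64(225.41067429095926), np.float64(262.26524769886623))
```

View pics/s2.png

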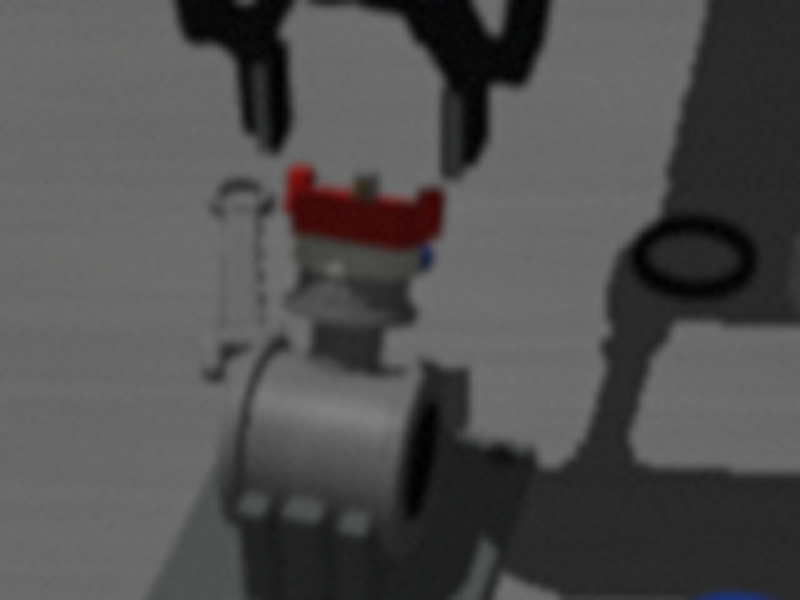

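```bash
python3 -m jog '[[1,0,-20,0,62],[1,0,-33,0,62],[1,0,-33,0,62],[-4,1,-36,0,62],[-9,2,-39,0,62],[-14,3,-42,0,62],[-20,4,-45,0,62],[-25,6,-48,0,62],[-30,7,-51,0,62],[-30,7,-51,0,62]]'
cat > look.py <<'E'
from h import *
import sys
s=bot.read_state();R=Ro.from_rotvec(s["tcp_rot"]).as_matrix(); print(s["tool_pos"].round(4),np.degrees(np.arctan2(R[1,2],R[0,2])).round(2),"w",s["width"]*85.4,"f",s["wrist_force"].round(2),s["torque"].round(3),s["q"].round(3))
out=[]
for n,(x,y,w,h) in(("wrist",(160,180,320,240)),("scene",(220,170,160,120))):
    c=bot.read_camera(n); out.append(cv2.resize(c["pixels"][y:y+h,x:x+w,::-1],(400,300),interpolation=cv2.INTER_CUBIC))
o=np.hstack(out); cv2.imwrite(sys.argv[1],np.clip(o*1.6,0,255).astype('uint8'))
E
python3 look.py pics/a2.png
```

```text
time: 5.75
tool_pos: [0.5434, -0.0023, 0.1513]
tcp_rot: [-0.227, -2.107, 2.107]
wrist_force: [0.0, -0.3, 0.3]
width: 0.727
[ 0.5434 -0.0023  0.1513] -102.39 w 62.10704724467144 f [ 0.01 -0.26  0.28] [0.047 0.007 0.   ] [-0.05   0.108  1.992  0.     1.043  1.737]
```

View pics/a2.png

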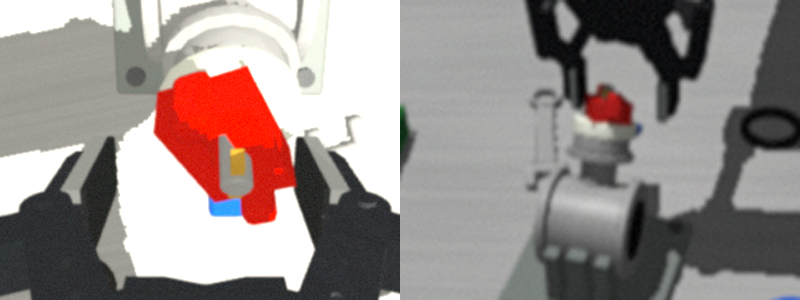

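```bash
python3 -m jog '[[1,-4,3,0,62],[2,-9,7,0,62],[2,-9,7,0,55],[2,-9,7,0,50],[2,-9,7,0,45],[2,-9,7,0,40],[2,-9,7,0,36],[2,-9,7,0,32],[2,-9,7,0,28],[2,-9,7,0,26]]' 20
python3 look.py pics/a3.png
```

```text
time: 7.1
tool_pos: [0.5461, -0.0115, 0.1589]
tcp_rot: [-0.229, -2.107, 2.107]
wrist_force: [-1.3, 1.5, 2.2]
width: 0.355
[ 0.5461 -0.0115  0.1589] -102.4 w 30.277790740956267 f [-1.33  1.5   2.18] [-0.022  0.246  0.026] [-0.067  0.104  1.98   0.     1.057  1.72 ]
```

View pics/a3.png

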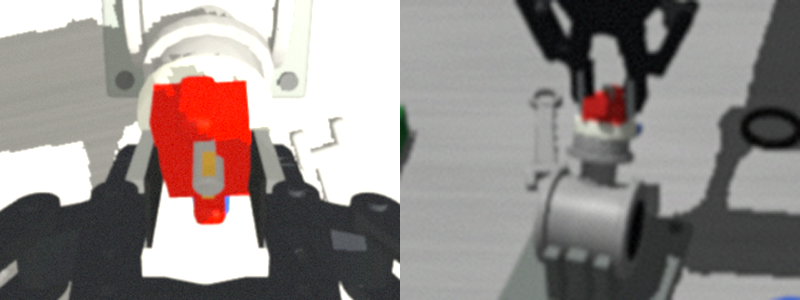

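```bash
python3 -m jog '[[0,0,0,0,26],[-1,0,2,0,26],[-2,1,4,0,26],[-5,1,9,0,26],[-8,2,14,0,26],[-11,2,19,0,26],[-14,3,24,0,26],[-18,4,31,0,26],[-22,5,39,0,26],[-22,5,39,0,26]]' 30
python3 look.py pics/a4.png
```

```text
time: 8.45
tool_pos: [0.5246, -0.0065, 0.1989]
tcp_rot: [-0.231, -2.108, 2.108]
wrist_force: [0.7, -1.1, -1.3]
width: 0.35
[ 0.5246 -0.0065  0.1989] -102.39 w 29.89955840240596 f [ 0.66 -1.09 -1.35] [-0.009  0.033 -0.006] [-0.06   0.023  1.987  0.     1.13   1.727]
```

View pics/a4.png

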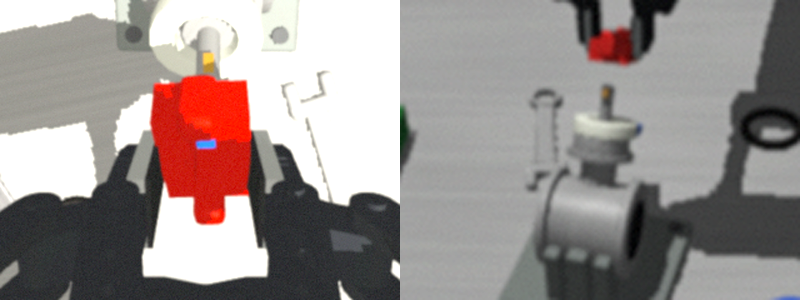

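```bash
python3 -m jog '[[-1,-40,5,5,26],[-2,-90,5,15,26],[-3,-140,5,25,26],[-4,-190,5,35,26],[-5,-240,0,45,26],[-6,-290,-20,55,26],[-7,-308,-50,65,26],[-7,-308,-80,75,26],[-7,-308,-110,85,26],[-7,-308,-125,90,26]]'
cat > look2.py <<'E'
from h import *
import sys
s=bot.read_state();R=Ro.from_rotvec(s["tcp_rot"]).as_matrix(); print(s["tool_pos"].round(4),np.degrees(np.arctan2(R[1,2],R[0,2])).round(2),"w",s["width"]*85.4,"f",s["wrist_force"].round(2),s["torque"].round(3),s["q"].round(3))
W=bot.read_camera("wrist")["pixels"];c=bot.read_camera(sys.argv[2])
x,y,w,h=map(int,sys.argv[3:7])
o=np.hstack([cv2.resize(W,(400,300)),cv2.resize(c["pixels"][y:y+h,x:x+w],(400,300),interpolation=cv2.INTER_CUBIC)])[:,:,::-1]
cv2.imwrite(sys.argv[1],np.clip(o*1.4,0,255).astype('uint8'))
E
python3 look2.py pics/a5.png scene 100 170 160 120
```

```text
time: 9.8
tool_pos: [0.5157, -0.3139, 0.0699]
tcp_rot: [-1.102, 1.368, -1.361]
wrist_force: [0.5, 0.6, -0.1]
width: 0.346
[ 0.5157 -0.3139  0.0699] -12.22 w 29.560532680261776 f [ 0.55  0.63 -0.09] [-0.003  0.032  0.013] [-0.588  0.311  1.916  0.     0.919 -0.375]
```

View pics/a5.png

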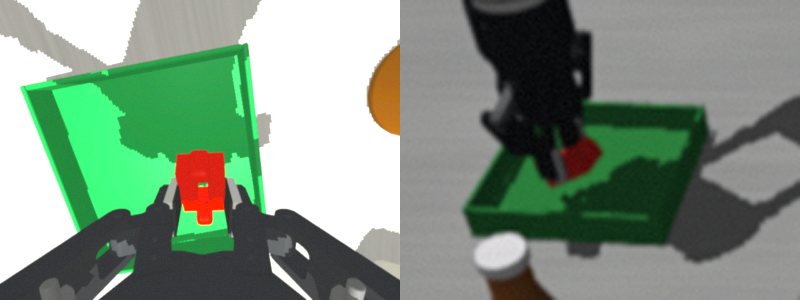

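Run:
```python
from h import *
W=bot.read_camera("wrist")
for p in((247,44),(22,88),(262,180)): print(p,onz(W,p[0]*1.6,p[1]*1.6,.032).round(4))
```

```text
(247, 44) [ 0.5653 -0.2235  0.032 ]
(22, 88) [ 0.4087 -0.2175  0.032 ]
(262, 180) [ 0.5614 -0.3215  0.032 ]
```

```bash
python3 -m jog '[[-2,0,-10,0,26],[-3,0,-18,0,26],[-3,0,-21,0,26],[-3,0,-24,0,26],[-3,0,-26,0,26],[-3,0,-28,0,26],[-3,0,-30,0,26],[-3,0,-32,0,26],[-3,0,-33,0,26],[-3,0,-33,0,26]]' 20
python3 look2.py pics/a6.png scene 100 170 160 120
```

```text
time: 11.2
tool_pos: [0.5148, -0.3145, 0.0413]
tcp_rot: [-1.098, 1.366, -1.367]
wrist_force: [-2.0, 3.7, 8.0]
width: 0.346
[ 0.5148 -0.3145  0.0413] -12.41 w 29.55584529268302 f [-1.97  3.69  8.  ] [ 0.449  0.391 -0.107] [-0.59   0.346  1.933  0.     0.862 -0.374]
```

View pics/a6.png

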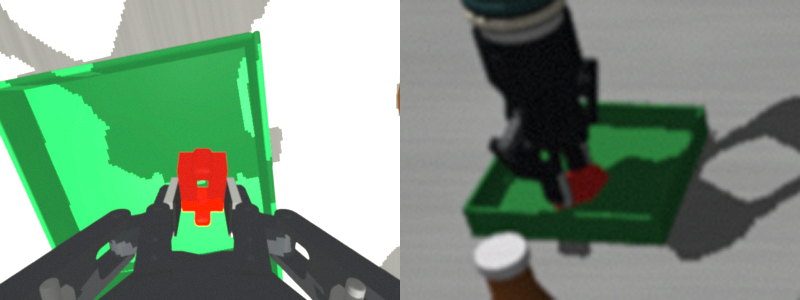

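```bash
python3 -m jog '[[0,0,-1,0,26],[0,0,-2,0,26],[0,0,-3,0,26],[0,0,-4,0,26],[0,0,-5,0,26],[0,0,-6,0,26],[0,0,-7,0,26],[0,0,-8,0,26],[0,0,-8,0,26],[0,0,-8,0,26]]' 20
python3 look2.py pics/a7.png scene 100 170 160 120
```

```text
time: 12.55
tool_pos: [0.5152, -0.314, 0.0356]
tcp_rot: [-1.097, 1.367, -1.367]
wrist_force: [-6.2, 8.7, 22.8]
width: 0.342
[ 0.5152 -0.314   0.0356] -12.41 w 29.17892024320629 f [-6.22  8.74 22.8 ] [ 1.356  1.101 -0.027] [-0.589  0.354  1.935  0.002  0.852 -0.374]
```

View pics/a7.png

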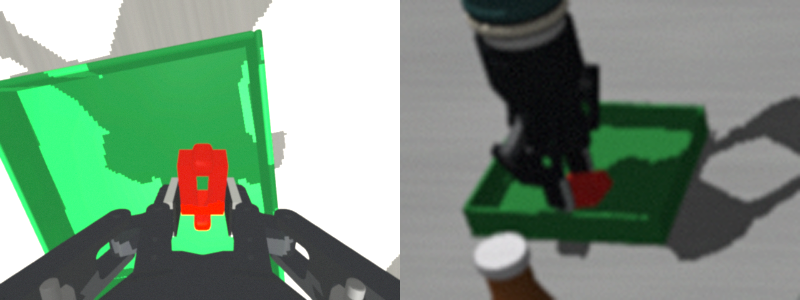

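```bash
python3 -m jog '[[0,0,2,0,26],[0,0,4,0,26],[0,0,6,0,26],[0,0,6,0,30],[0,0,6,0,33],[0,0,6,0,36],[0,0,6,0,40],[0,0,6,0,44],[0,0,12,0,46],[0,0,30,0,46]]' 20
python3 look2.py pics/a8.png scene 100 170 160 120
```

```text
time: 13.9
tool_pos: [0.5135, -0.314, 0.0616]
tcp_rot: [-1.1, 1.369, -1.365]
wrist_force: [-0.1, 0.1, -0.1]
width: 0.538
[ 0.5135 -0.314   0.0616] -12.4 w 45.961822688486365 f [-0.07  0.13 -0.1 ] [ 0.009 -0.006  0.018] [-0.59   0.318  1.925  0.     0.901 -0.374]
```

View pics/a8.png

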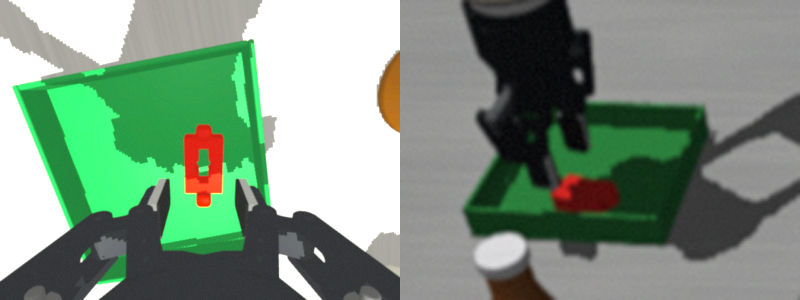

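```bash
python3 -m jog '[[0,0,50,0,46],[5,10,100,-10,55],[10,60,140,-20,65],[20,110,145,-30,65],[30,160,145,-40,65],[40,210,145,-50,65],[48,260,145,-60,65],[48,299,145,-70,65],[48,299,140,-80,65],[48,299,138,-90,65]]' 20
python3 -m jog '[[0,0,0,0,65],[0,0,-30,0,65],[0,0,-55,0,65],[0,0,-55,0,65],[0,0,-55,0,65],[0,0,-55,0,65],[0,0,-55,0,65],[0,0,-55,0,65],[0,0,-55,0,65],[0,0,-55,0,65]]' 20
python3 look.py pics/b1.png
```

```text
time: 15.25
tool_pos: [0.5623, -0.0146, 0.2002]
tcp_rot: [-0.234, -2.105, 2.105]
wrist_force: [0.1, 0.1, 0.4]
width: 0.759
time: 16.5
tool_pos: [0.5622, -0.0156, 0.1448]
tcp_rot: [-0.229, -2.107, 2.107]
wrist_force: [-0.1, 0.2, 0.1]
width: 0.76
[ 0.5622 -0.0156  0.1448] -102.39 w 64.8677684922933 f [-0.14  0.15  0.09] [0.012 0.009 0.006] [-0.072  0.149  1.958 -0.     1.034  1.715]
```

View pics/b1.png

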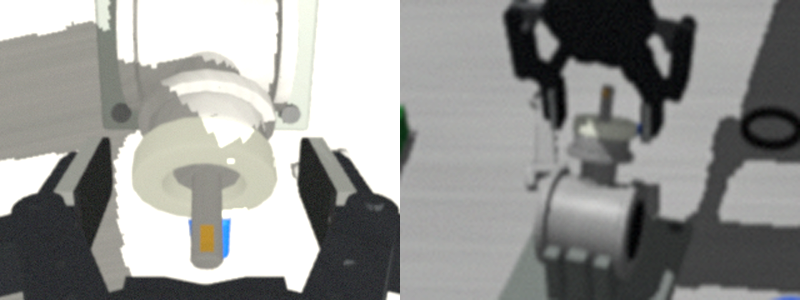

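```bash
python3 -m jog '[[0,0,-4,0,65],[0,0,-4,0,60],[0,0,-4,0,55],[0,0,-4,0,50],[0,0,-4,0,46],[0,0,-4,0,46],[0,0,-4,0,46],[-1,0,-2,0,46],[-2,0,0,0,46],[-3,1,2,0,46]]' 25
python3 look.py pics/b2.png
```

```text
time: 17.85
tool_pos: [0.5592, -0.0146, 0.1468]
tcp_rot: [-0.229, -2.107, 2.107]
wrist_force: [-0.5, -0.1, -0.5]
width: 0.568
[ 0.5592 -0.0146  0.1468] -102.4 w 48.48139022993112 f [-0.48 -0.12 -0.48] [ 0.036  0.097 -0.022] [-0.071  0.141  1.963  0.     1.037  1.717]
```

View pics/b2.png

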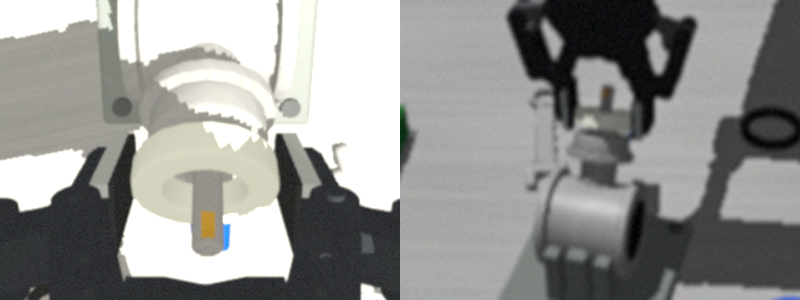

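```bash
python3 -m jog '[[-2,0,4,0,46],[-5,1,9,0,46],[-8,2,14,0,46],[-11,2,19,0,46],[-14,3,24,0,46],[-17,4,30,0,46],[-20,5,36,0,46],[-24,5,42,0,46],[-26,6,46,0,46],[-26,6,55,0,46]]' 25
python3 look.py pics/b3.png
```

```text
time: 19.2
tool_pos: [0.5327, -0.0085, 0.2017]
tcp_rot: [-0.228, -2.107, 2.107]
wrist_force: [-1.0, -0.1, -0.1]
width: 0.57
[ 0.5327 -0.0085  0.2017] -102.39 w 48.64001696175805 f [-0.98 -0.06 -0.07] [-0.001 -0.005 -0.03 ] [-0.063  0.038  1.967 -0.     1.139  1.724]
```

View pics/b3.png

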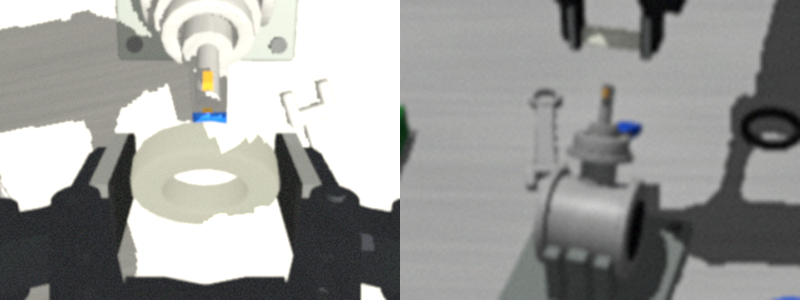

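```bash
python3 -m jog '[[-8,-30,3,0,46],[-24,-85,3,0,46],[-40,-140,0,0,46],[-56,-195,-20,0,46],[-72,-250,-50,0,46],[-88,-297,-80,0,46],[-88,-297,-115,0,46],[-88,-297,-140,0,46],[-88,-297,-148,0,46],[-88,-297,-150,0,46]]' 25
python3 look2.py pics/b4.png scene 100 170 160 120
```

```text
time: 20.55
tool_pos: [0.4454, -0.3055, 0.0517]
tcp_rot: [-0.228, -2.107, 2.107]
wrist_force: [0.5, 0.8, -0.6]
width: 0.573
[ 0.4454 -0.3055  0.0517] -102.38 w 48.918295950645394 f [ 0.48  0.76 -0.58] [-0.029 -0.007  0.019] [-0.647  0.229  2.065  0.     0.847  1.14 ]
```

View pics/b4.png

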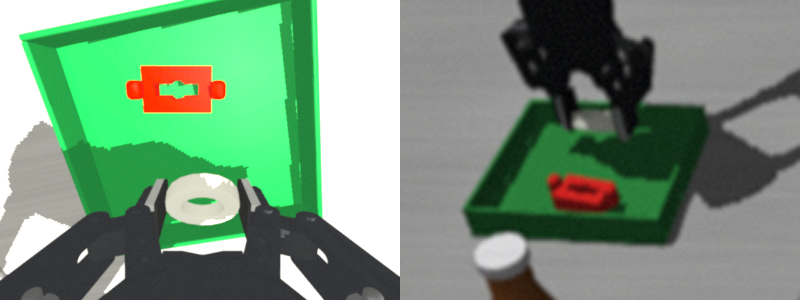

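```bash
python3 -m jog '[[3,0,-6,0,46],[6,0,-12,0,46],[6,0,-15,0,46],[6,0,-17,0,46],[6,0,-19,0,46],[6,0,-21,0,46],[6,0,-23,0,46],[6,0,-25,0,46],[6,0,-27,0,46],[6,0,-27,0,46]]' 20
python3 look2.py pics/b5.png scene 100 170 160 120
```

```text
time: 21.9
tool_pos: [0.4534, -0.3068, 0.0264]
tcp_rot: [-0.234, -2.107, 2.111]
wrist_force: [2.8, 0.8, 4.9]
width: 0.571
[ 0.4534 -0.3068  0.0264] -102.41 w 48.78832277762897 f [2.8  0.77 4.88] [ 0.164 -0.359 -0.031] [-6.410e-01  2.770e-01  2.064e+00  1.000e-03  7.960e-01  1.146e+00]
```

View pics/b5.png

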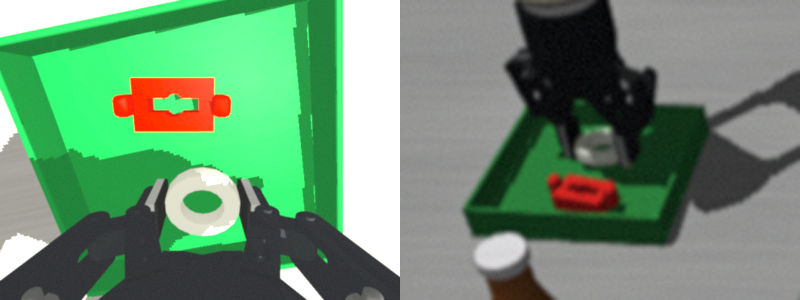

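```bash
python3 -m jog '[[0,0,1,0,48],[0,0,2,0,50],[0,0,2,0,52],[0,0,2,0,54],[0,0,2,0,57],[0,0,2,0,60],[0,0,2,0,60],[0,0,10,0,60],[0,0,30,0,60],[0,0,60,0,60]]' 20
python3 look2.py pics/b6.png scene 100 170 160 120
```

```text
time: 23.25
tool_pos: [0.4506, -0.3051, 0.085]
tcp_rot: [-0.227, -2.107, 2.105]
wrist_force: [0.4, -0.4, 0.1]
width: 0.699
[ 0.4506 -0.3051  0.085 ] -102.4 w 59.70626596196804 f [ 0.35 -0.4   0.13] [ 0.03   0.054 -0.017] [-0.641  0.19   2.038  0.     0.916  1.146]
```

View pics/b6.png

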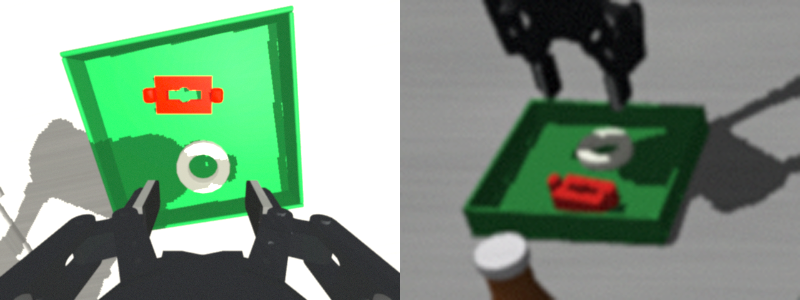

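```bash
python3 -m jog '[[0,0,50,0,60],[8,15,100,0,55],[20,70,120,0,50],[35,125,120,0,50],[50,180,120,0,50],[65,235,120,0,50],[82,285,115,0,50],[82,296,100,0,50],[82,296,70,0,50],[82,296,60,0,50]]' 20
python3 look.py pics/c1.png
```

```text
time: 24.6
tool_pos: [0.531, -0.0098, 0.142]
tcp_rot: [-0.223, -2.104, 2.106]
wrist_force: [-1.2, -0.1, 0.4]
width: 0.586
[ 0.531  -0.0098  0.142 ] -102.39 w 50.0115725064061 f [-1.18 -0.11  0.41] [0.035 0.031 0.028] [-0.065  0.097  2.022 -0.     1.027  1.722]
```

View pics/c1.png

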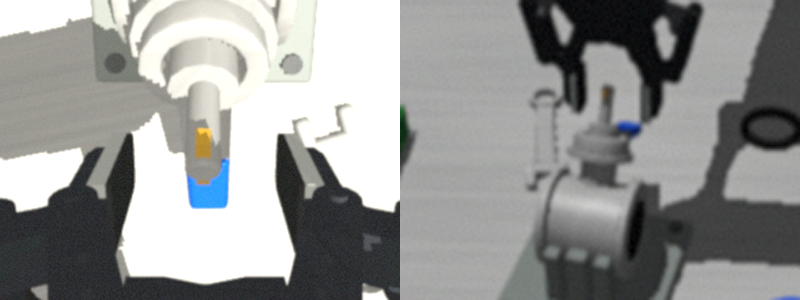

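```bash
python3 -m jog '[[1,1,-12,0,50],[1,1,-22,0,45],[1,1,-30,0,40],[1,1,-31,0,35],[1,1,-31,0,30],[1,1,-31,0,25],[1,1,-31,0,20],[1,1,-31,0,16],[1,1,-31,0,16],[1,1,-31,0,16]]' 40
python3 look.py pics/c2.png
```

```text
time: 25.95
tool_pos: [0.5344, -0.0086, 0.1142]
tcp_rot: [-0.229, -2.107, 2.107]
wrist_force: [-1.7, -0.4, 3.8]
width: 0.219
[ 0.5344 -0.0086  0.1142] -102.4 w 18.67704120150809 f [-1.69 -0.37  3.75] [-0.075  0.263 -0.004] [-0.063  0.134  2.04  -0.     0.967  1.724]
```

View pics/c2.png

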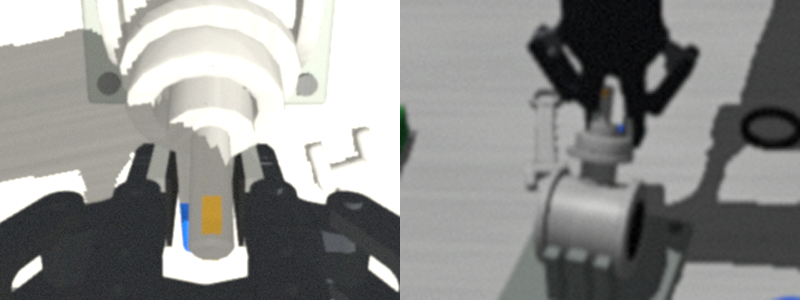

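```bash
python3 -m jog '[[0,0,1,0,16],[-1,0,3,0,16],[-2,0,5,0,16],[-4,1,8,0,16],[-6,1,11,0,16],[-8,2,14,0,16],[-10,2,17,0,16],[-12,3,20,0,16],[-14,3,24,0,16],[-16,3,27,0,16]]' 50
python3 look.py pics/c3.png
```

```text
time: 27.3
tool_pos: [0.5182, -0.0056, 0.1411]
tcp_rot: [-0.229, -2.107, 2.107]
wrist_force: [-0.5, 0.3, -1.5]
width: 0.215
[ 0.5182 -0.0056  0.1411] -102.4 w 18.402835534083124 f [-0.47  0.34 -1.51] [ 0.004  0.007 -0.054] [-0.059  0.071  2.053 -0.     1.017  1.728]
```

View pics/c3.png

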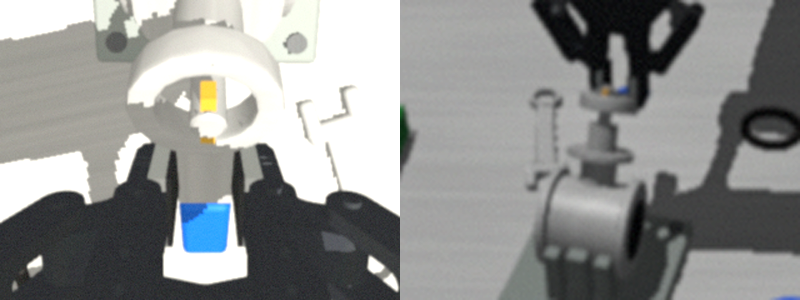

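```bash
python3 -m jog '[[-3,1,5,0,16],[-6,1,10,0,16],[-9,2,16,0,16],[-12,3,21,0,16],[-15,3,26,0,16],[-18,4,32,0,16],[-22,5,40,0,16],[-24,5,60,0,16],[-24,30,65,3,16],[-23,80,65,10,16]]' 50
python3 look.py pics/c4.png
```

```text
time: 28.65
tool_pos: [0.496, 0.0741, 0.2073]
tcp_rot: [-0.049, -2.202, 2.202]
wrist_force: [0.6, -0.1, -1.6]
width: 0.212
[0.496  0.0741 0.2073] -92.38 w 18.123148677100303 f [ 0.62 -0.11 -1.6 ] [-0.008  0.043  0.001] [ 9.900e-02 -3.100e-02  2.024e+00 -1.000e-03  1.146e+00  1.712e+00]
```

View pics/c4.png

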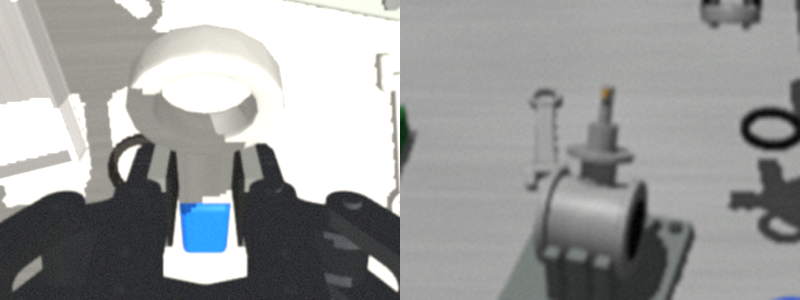

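```bash
python3 -m jog '[[2,50,0,4,16],[4,100,0,8,16],[6,150,0,12,16],[7,195,0,14,16],[7,202,-30,14,16],[7,202,-60,14,16],[7,202,-90,14,16],[7,202,-115,14,16],[7,202,-127,14,16],[7,202,-127,14,16]]' 30
python3 look2.py pics/c5.png scene 360 170 160 120
```

```text
time: 30.0
tool_pos: [0.5018, 0.2759, 0.0782]
tcp_rot: [-0.216, 2.115, -2.117]
wrist_force: [0.6, -0.7, -1.8]
width: 0.217
[0.5018 0.2759 0.0782] -78.42 w 18.562230344993772 f [ 0.56 -0.69 -1.78] [0.008 0.079 0.025] [ 0.459  0.248  1.981 -0.     0.915  1.828]
```

View pics/c5.png

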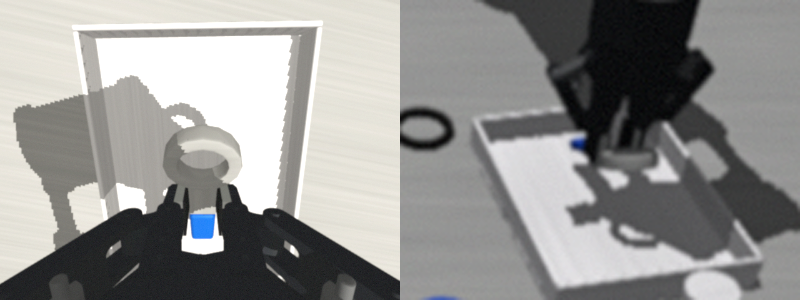

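```bash
python3 -m jog '[[0,0,-8,0,16],[0,0,-15,0,16],[0,0,-19,0,16],[0,0,-23,0,16],[0,0,-27,0,16],[0,0,-31,0,16],[0,0,-35,0,16],[0,0,-39,0,16],[0,0,-43,0,16],[0,0,-46,0,16]]' 20
python3 look2.py pics/c6.png scene 360 170 160 120
```

```text
time: 31.35
tool_pos: [0.506, 0.2781, 0.0354]
tcp_rot: [-0.206, 2.114, -2.109]
wrist_force: [3.1, 1.5, 4.8]
width: 0.215
[0.506  0.2781 0.0354] -78.4 w 18.367793257125296 f [3.11 1.52 4.78] [ 0.144 -0.206 -0.032] [ 0.459  0.309  1.998 -0.     0.826  1.828]
```

View pics/c6.png

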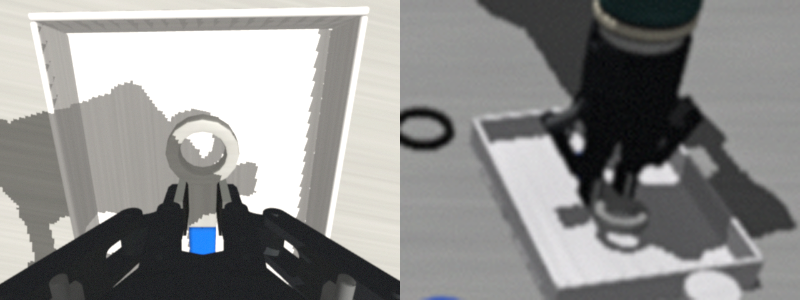

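```bash
python3 -m jog '[[0,0,-1,0,16],[0,0,-2,0,16],[0,0,-3,0,16],[0,0,-4,0,16],[0,0,-4,0,16],[0,0,-4,0,17],[0,0,-4,0,19],[0,0,-3,0,21],[0,0,-2,0,23],[0,0,-2,0,25]]' 20
python3 look2.py pics/c7.png scene 360 170 160 120
```

```text
time: 32.7
tool_pos: [0.5016, 0.2761, 0.0303]
tcp_rot: [-0.216, 2.115, -2.116]
wrist_force: [-0.3, 0.3, 0.0]
width: 0.292
[0.5016 0.2761 0.0303] -78.39 w 24.92206177091903 f [-0.28  0.27  0.02] [ 0.047 -0.019 -0.079] [0.46  0.314 2.004 0.    0.825 1.828]
```

View pics/c7.png

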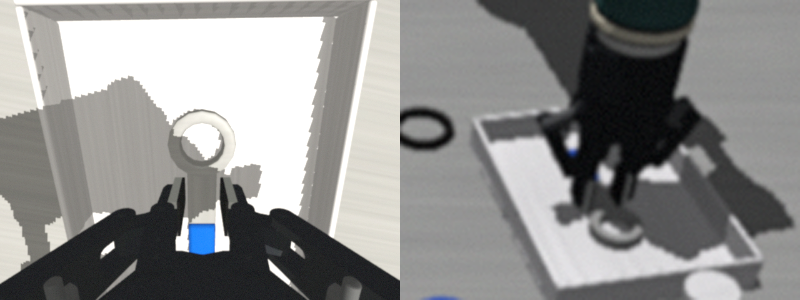

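Released flat, so I raise the gripper clear and check everything.

```bash
python3 -m jog '[[0,0,0,0,32],[0,0,0,0,38],[0,0,5,0,38],[0,0,20,0,38],[0,0,50,0,38],[0,0,90,0,38],[-30,0,130,0,38],[-80,30,170,0,38],[-120,60,200,0,38],[-120,60,200,0,38]]'
python3 - <<'E'
from h import *
s=bot.read_state();print(s["time"],s["tool_pos"],s["wrist_force"])
for n in("top","scene"):
    c=bot.read_camera(n); cv2.imwrite(f"pics/f_{n}.png",c["pixels"][:,:,::-1])
E
```

```text
time: 34.05
tool_pos: [0.3817, 0.3392, 0.2356]
tcp_rot: [-0.212, 2.115, -2.105]
wrist_force: [1.3, -0.2, -0.4]
width: 0.444
34.05 [0.38167081 0.33917246 0.23564771] [ 1.29392149 -0.21537226 -0.38649538]
```

View pics/f_top.png

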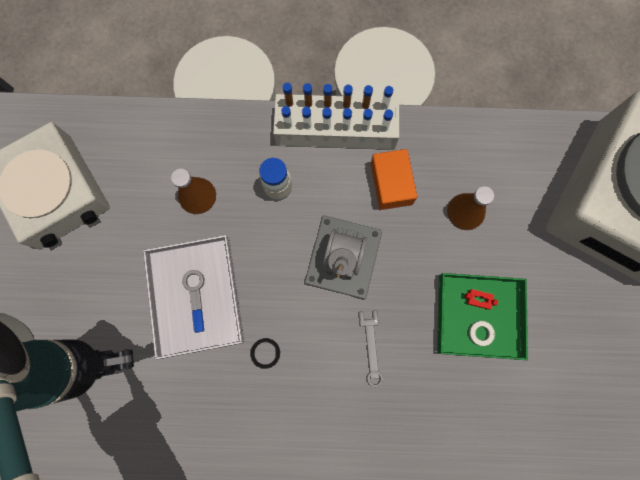

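View pics/f_scene.png

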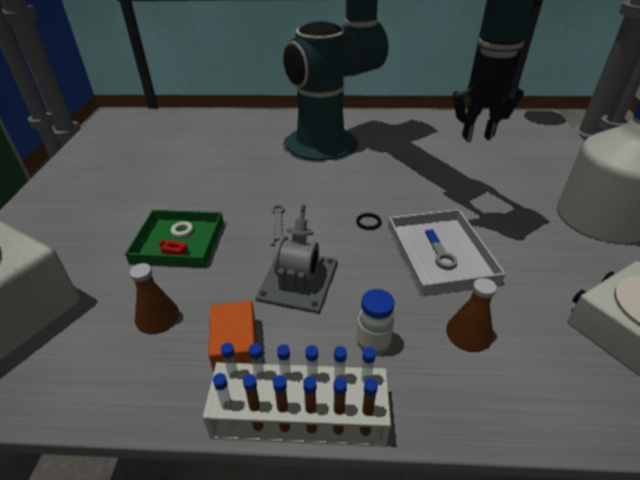

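The top view shows the red nut (481,299) and the white ring (482,333) in the green tray. The lever lies in the pan (193,280 to 198,320). Flasks, jar, box, gasket and spanner are where they were, and the arm is clear of everything.

```bash
python3 -c "
import cv2,numpy as np
for n in('top','scene'):
    a=cv2.imread(f'pics/{n}0.png').astype(int);b=cv2.imread(f'pics/f_{n}.png').astype(int)
    R=dict(top=dict(fa=(170,165,50,50),jar=(255,150,40,55),box=(370,148,48,62),fb=(445,180,50,50),gask=(248,335,34,34),span=(356,308,28,80)),scene=dict(fa=(130,262,50,70),fb=(445,280,55,70),jar=(355,288,42,62)))[n]
    for k,(x,y,w,h) in R.items(): print(n,k,abs(a-b)[y:y+h,x:x+w].mean().round(2))
from workcell import bot; print(bot.finish_job())"
```

```text
top fa 1.53
top jar 1.36
top box 1.5
top fb 1.59
top gask 1.42
top span 1.39
scene fa 2.35
scene fb 2.36
scene jar 2.51
the job is handed in; nothing more can be done
None
```

The valve is stripped in the order asked, and I handed the job in at about 34 s of the 69 s allowed.

- **Nut:** I turned it about 80° with one open jaw against a wing. Closing the jaws along the cross pin then squared it up. I drew it off along the stem and pressed it flat in the green tray.
- **Spacer ring:** I drew it off along the stem and set it in the same tray. The fingertips reached the tray floor just before it was fully flat, so I let it go a few degrees tilted and it settled the last few millimetres.
- **Lever:** I gripped it by the arm, slid it off along the stem and laid it flat in the wash pan.

**Last checks:**
- The top and scene pictures showed the nut and ring lying flat in the tray and the lever flat in the pan.
- Comparing the pictures from before and after, the flasks, jar, tip box, gasket and spanner had not moved; the differences were only at noise level.
- The arm was clear of everything. The highest wrist force I read at the end of a move was about 25 N, while pressing the nut flat.
- No check failed. The jaws read 1 to 2 mm under the true widths of the spacer and lever, but both grips held.

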